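# Set the air bleed on the pit bench

## Task

First press the sprung yellow-padded supply lever down until its detent holds it. Then take the white crank knob on the blue valve wheel, screw the valve shut (clockwise) to its stop, back it off exactly two turns, and finish there with the gripper still gripping the knob so that the wheel cannot creep back. Leave the other things on the bench where they are.

Things in the scene. Friction and masses are not known exactly. Their poses are not given: they have to be found in the camera images.
- supply_unit: fixed air supply unit (grey base plate 120 x 80 mm, blue cheeks 90 mm high). Origin on the bench below the lever's pivot; the pivot axis runs along this body's y, 75 mm above the bench; the lever points along this body's -x.
- supply_lever (a joint): angle of the supply lever in rad: 0 = up at rest (lever rising 0.4 rad from pivot to pad), grows as the pad is pressed down, 0.65 = lower stop. A spring pushes it up with about 9 N at the pad; past about 0.42 the detent snaps it to the lower stop and holds it there (5 N or more at the pad would pull it out).
- lever_pad (a point): centre of the top face of the lever's yellow pad, 36 x 34 mm, 100 mm from the pivot; about 123 mm above the bench when up, 60 mm when latched down, where the pad slopes 0.25 rad down away from the pivot.
- needle_unit: fixed brass needle valve on a round 90 mm flange, pressure gauge on its +x side (gauge top at 69 mm). Origin on the bench on the vertical axis of the wheel. The wheel lies level, 108 mm over its rim, rim top 101 mm above the bench.
- needle_valve (a joint): angle of the valve wheel in rad: 0 = shut against its stop, grows as it opens (anticlockwise seen from above); one turn is 6.283. At the start it is roughly half a turn to a little over one turn open. At 0 the knob lies along the needle_unit's +x from the wheel's axis. Stiff stem: turning takes 2 to 5 N at the knob; opened beyond about 1.5 turns, it creeps shut when let go.
- crank_knob: white upright cylindrical knob, 20 mm across and 42 mm high, that spins freely on its pin on the wheel, 48 mm from the wheel's axis. Origin at the centre of its underside, 103 mm above the bench (top at 145 mm); z up.
- foam_tyre: small black foam tyre lying flat, 60 mm across, 28 mm high. Bystander; origin at the centre of its underside.
- battery: blue battery pack 138 x 46 x 25 mm lying flat. Bystander; origin at the centre of its underside.
- driver: orange-handled screwdriver 190 mm long lying flat. Bystander; origin under its middle.
- grease_jar: jar 42 mm across, 45 mm high. Bystander; origin at the centre of its underside.
- model_car: model racing car on its wheels, about 195 mm (x) x 300 mm (y) x 65 mm high. Bystander; origin at the centre of its underside.

How it is judged (in metres and radians):
On the way, in this order (a step that is already met when the one before it is completed fails the run):
1. the supply lever is down in its detent (value of joint supply_lever above 0.58 rad), for 0.2 s.
2. the valve is shut against its stop (value of joint needle_valve below 0.1 rad), for 0.1 s.
At the end, for the whole second after the job is handed in: the lever is latched down (over 0.58 rad), the valve stands two turns open from its stop (12.57 rad, within 0.26 rad or 15 degrees), and the fingers still grip the crank knob with more than 1.5 N (value of joint supply_lever above 0.58 rad and value of joint needle_valve between 12.306 and 12.826 rad and contact force between the fingers and crank_knob above 1.5 N); the arm keeps its last pose, push and grip.
It fails at once if one of the other things on the bench is moved by more than 20 mm (distance of any of foam_tyre, battery, driver, grease_jar, model_car from where it was at the start of the episode above 0.02 m).
It also fails if it takes over 69 s, if anything falls off the work surface, if the arm or the gripper's body presses on something with over 40 N, if the wrist force passes 120 N, or if a joint passes its speed limit or range.

## Robot

A 6-joint arm with a two-finger parallel gripper is mounted at the origin on the work surface. World frame = base frame: x ahead of the robot, y to its left, z up, the work surface at z = 0. Lengths are in mm, angles in rad, forces in N, time in s.
With the tool pointing down it reaches from about 350 to 975 mm from the base axis. Payload 7.1 kg.
Tool frame: the origin (TCP) lies between the finger pads; the fingertips stand 17 mm ahead of it and the grasp point (between the pads) lies 2 mm behind it; z points along the fingers, y is the line along which they close (so a half turn about z gives the same grasp; the last joint's range is limited). The gripper opens to 88 mm and grips with 3 to 60 N. Pads are 20 mm wide; open, the fingers measure 115 mm over their backs; the gripper's body (75 mm by 178 mm) begins 61 mm behind the grasp point.
Start: joints at [-1.186, 0.423, 1.63, -0, 1.089, -0.019], TCP at [245.588, -574.71, 239.675] pointing down, gripper open.
Joint ranges: [-3, 3], [-0.9, 2.11], [0.09, 2.58], [-1.31, 4.45], [0.11, 2.69], [-2.54, 2.54]. Speed limits (rad/s): [2.39, 2.39, 3.01, 3.14, 3.14, 3.14].

## Interface

Orientations are given as a rotation vector (axis times angle).
In Python, from workcell import ctrl, optics, readout gives the robot as it stands (ctrl), with the cameras (optics) and the readings (readout).
- The arm moves only by the shell command python3 jog.py 'ROWS' [OPENING]. ROWS is one flat JSON list of numbers that holds 1 to 5 rows one after another, with no inner brackets; each row has 6 numbers: dx, dy, dz in shares of 750 mm (1.0 is 750 mm), then a rotation vector rx, ry, rz in fractions of the full range, 1 being 4 rad; each row shifts and turns the commanded pose from where the row before left it, along the tool's axes as they then stand; what a row does not reach is not made up. A row lasts 1/12 s, in which the tool goes at most 41.7 mm and 0.125 rad, less where a joint would pass 70% of its speed; a pose out of reach is approached as far as the arm can. OPENING is the finger opening in mm, set as the command begins (- or left out keeps the last). The fingers move at their own pace and stop on an object; the grip force is fixed at half the most. Time passes only in rows, so rows that do not move let the fingers close. It prints the time, the measured TCP pose, the force, the opening and the grip force at its end. No shift or turn number may pass 1 either way. Input that does not fit is refused with a message, and nothing moves.
- readout.get_obs(): the state, without advancing time (a new reading comes with each control period).
- optics.get_image(name): name is "side" or "top" or "wrist"; returns a dict with "img" (480x640x3 uint8, red, green, blue), "fx", "fy", "cx", "cy" (pixels), "k1" (the pictures are not rectified: a ray, as slopes to the right and down, at radius r is drawn at 1 + k1 r^2 times it, then the intrinsics apply), "R" (3x3) and "t" (3): a world point X has camera coordinates R X + t. Camera axes: x right, y down, z forward; pixel columns grow to the right and rows downward; lengths in mm; the calibration is good to about 2 mm. A picture is of the moment at which its call begins. There is no depth.
- ctrl.close_job(): hands the job in; it is judged then, once.
The state is a dict: "t": time; "qpos": joint angles; "qvel": joint speeds; "joint_torque": joint torques, N m; "ee_pos": TCP position; "orientation": TCP orientation; "ft_force": force on the tool from outside, world axes, zero at the start; "moment": the same for the moment, N m; "width": finger opening in mm; "grasp_force": force on a finger pad.
Only numpy, scipy, OpenCV 4.12 (cv2) and the standard library are available. Lean on these libraries where they do the work, as an engineer would, in place of code of your own. Each camera call takes 0.05 s, during which the arm holds its last target. There are 200 camera calls.

## Working session

There is one attempt and no reset: what is moved stays moved. The work goes in short steps, Python scripts to look and compute and a shell command to move; the robot and the scene stay as the last step left them, time stands still between calls to the robot, and variables do not carry over. Pictures are saved under pics/ and viewed, at most 10 in all, crops included, and the job is handed in when it is done.

```bash
ls; mkdir -p pics
cat > h.py <<'E'
import numpy as np, cv2
from workcell import ctrl, optics, readout
def ray(im,u,v):
    d=np.array([(u-im["cx"])/im["fx"],(v-im["cy"])/im["fy"]]); s=d.copy()
    for _ in range(20): s=d/(1+im["k1"]*(s@s))
    R=np.array(im["R"]); c=-R.T@np.array(im["t"]); r=R.T@np.array([s[0],s[1],1]); return c,r/np.linalg.norm(r)
def onz(im,u,v,z):
    c,r=ray(im,u,v); return c+r*(z-c[2])/r[2]
def proj(im,X):
    p=np.array(im["R"])@np.array(X,float)+np.array(im["t"]); s=p[:2]/p[2]; s=s*(1+im["k1"]*(s@s))
    return np.array([s[0]*im["fx"]+im["cx"],s[1]*im["fy"]+im["cy"]])
def tri(a,b):
    A=[];y=[]
    for im,u,v in (a,b):
        c,r=ray(im,u,v); P=np.eye(3)-np.outer(r,r); A.append(P); y.append(P@c)
    return np.linalg.lstsq(np.vstack(A),np.hstack(y),rcond=None)[0]
def blobs(im,lo,hi,amin=40):
    hsv=cv2.cvtColor(im["img"],cv2.COLOR_RGB2HSV); m=cv2.inRange(hsv,lo,hi)
    n,l,s,c=cv2.connectedComponentsWithStats(m)
    return [(s[i].tolist(),c[i].round(1).tolist()) for i in range(1,n) if s[i][4]>=amin]
E
python3 - <<'E'
from h import *
import pickle
ims={n:optics.get_image(n) for n in("side","top")}
pickle.dump(ims,open("ims.pkl","wb"))
for n,i in ims.items():
    cv2.imwrite(f"pics/{n}0.png",i["img"][...,::-1])
    print(n,i["fx"],i["k1"],-np.array(i["R"]).T@np.array(i["t"]),'yellow',blobs(i,(22,120,100),(34,255,255)),'blue',blobs(i,(100,120,50),(125,255,255)),'white',blobs(i,(0,0,200),(180,40,255)))
print(readout.get_obs())
E
```

```text
jog.py
pics
workcell.py
side 442.3804768144368 0.033851186898800276 [497.98722822 659.55182599 864.74345055] yellow [([382, 141, 18, 10, 126], [391.0, 145.7]), ([371, 172, 16, 12, 145], [378.6, 177.6]), ([346, 292, 11, 14, 83], [351.1, 297.8]), ([326, 297, 18, 12, 70], [334.0, 302.1]), ([320, 313, 39, 20, 347], [341.8, 323.7])] blue [([262, 95, 19, 33, 462], [271.6, 111.7]), ([371, 140, 47, 18, 444], [394.4, 149.7]), ([336, 185, 14, 23, 221], [342.0, 195.5]), ([230, 236, 18, 19, 260], [238.8, 244.6]), ([315, 272, 51, 44, 763], [339.2, 294.6]), ([118, 466, 22, 14, 115], [128.4, 474.2])] white [([0, 0, 583, 480, 78500], [186.2, 128.7]), ([609, 100, 31, 141, 1863], [629.0, 186.6]), ([81, 133, 72, 59, 1378], [117.1, 158.5]), ([340, 178, 31, 7, 98], [352.7, 181.0]), ([594, 182, 15, 32, 60], [603.5, 196.7]), ([327, 184, 9, 12, 71], [331.3, 189.2]), ([240, 203, 17, 22, 255], [248.1, 213.1]), ([631, 206, 9, 30, 118], [636.7, 224.6]), ([319, 245, 15, 12, 138], [326.3, 250.6]), ([530, 250, 110, 93, 3835], [579.7, 306.3]), ([351, 261, 10, 18, 138], [355.3, 268.9]), ([398, 262, 18, 12, 108], [40
[... 946 characters left out ...]
047], [315.1, 467.8])]
{'t': 0.1, 'qpos': array([-1.18600096e+00,  4.23783101e-01,  1.63057888e+00, -9.03354463e-06,
        1.08859030e+00, -1.90010306e-02]), 'qvel': array([ 0.00299447, -0.00026904, -0.00106901, -0.00243001, -0.00045329,
       -0.00025949]), 'joint_torque': array([ 6.18042959e-04, -5.45613420e+01, -2.74325216e+01,  6.45549595e-02,
        1.88900804e-02,  4.21014988e-06]), 'ee_pos': array([ 245.4178897 , -574.29846301,  238.98137763]), 'orientation': array([-3.07646996e+00, -6.29720123e-01,  4.00626011e-04]), 'ft_force': array([ 0.50921625, -0.45497053, -0.71115578]), 'moment': array([ 0.01616759,  0.04005843, -0.01414801]), 'grasp_force': 0.0, 'width': 87.69960510553136}
```

View pics/side0.png

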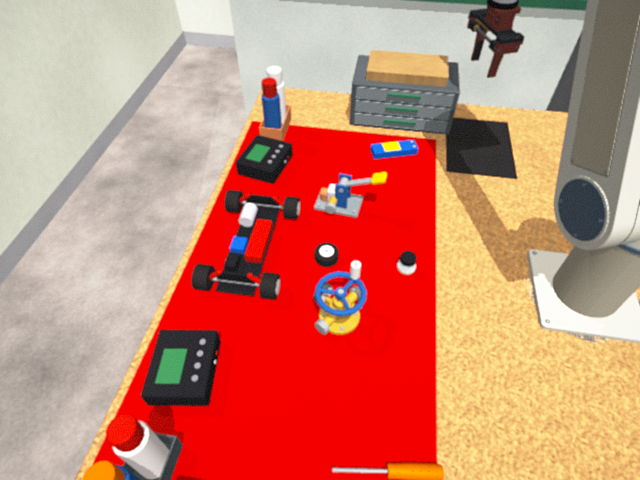

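View pics/top0.png

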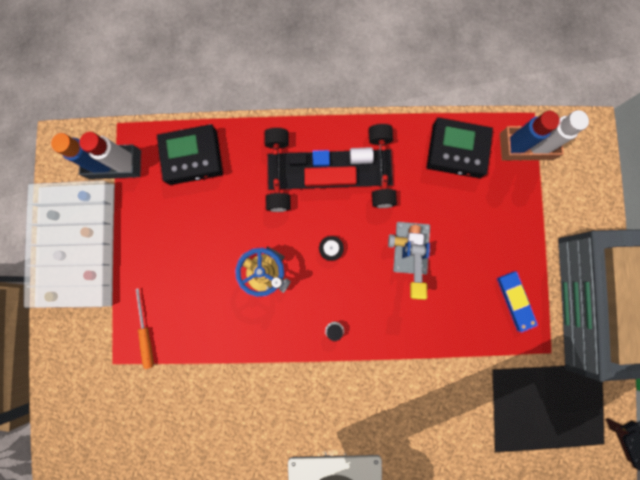

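Run:
```python
from h import *
import pickle
I=pickle.load(open("ims.pkl","rb"));T,S=I["top"],I["side"]
print('pad z123',onz(T,418.5,290.4,121),onz(S,378.6,177.6,118),tri((T,418.5,290.4),(S,378.6,177.6)))
for im,n in((T,'t'),(S,'s')):
    hsv=cv2.cvtColor(im["img"],cv2.COLOR_RGB2HSV); m=cv2.inRange(hsv,(100,100,40),(128,255,255))
    box=(225,240,295,305) if n=='t' else (305,265,375,320)
    k=np.zeros_like(m);k[box[1]:box[3],box[0]:box[2]]=255
    c=max(cv2.findContours(m&k,cv2.RETR_EXTERNAL,cv2.CHAIN_APPROX_NONE)[0],key=len)
    h=cv2.convexHull(c); P=np.array([onz(im,*p[0],96)[:2] for p in h],np.float32)
    print(n,'wheel',cv2.fitEllipse(h),cv2.minEnclosingCircle(P),cv2.fitEllipse(P))
    w=cv2.inRange(hsv,(0,0,150),(180,70,255))
    b=(266,270,290,294) if n=='t' else (346,255,365,282)
    print([(s,c) for s,c in blobs({**im,"img":im["img"][b[1]:b[3],b[0]:b[2]].copy()},(0,0,170),(180,60,255),15)],b[:2])
print('knob t',onz(T,276,282,145),'s',onz(S,355.3,264,145))
# supply unit: pivot direction from grey base
big=lambda im,b:cv2.resize(im["img"][b[1]:b[3],b[0]:b[2]],None,fx=5,fy=5,interpolation=cv2.INTER_CUBIC)
a=big(T,(370,210,450,310));b=big(T,(225,235,305,305))
o=np.zeros((500,800,3),np.uint8);o[:500,:400]=a;o[:350,400:]=b
cv2.imwrite("pics/crop1.png",o[...,::-1])
```

```text
pad z123 [ 493.66555162 -186.20045765  121.        ] [ 496.02392433 -186.23834451  118.        ] [ 494.8107205  -186.90388501  117.45857077]
t wheel ((259.56671142578125, 271.45489501953125), (46.48948669433594, 48.52572250366211), 42.0172233581543) ((544.1712036132812, 152.94544982910156), 53.10884094238281) ((543.3407592773438, 152.94749450683594), (101.89994812011719, 105.30416107177734), 43.12498474121094)
[([5, 7, 10, 11, 78], [9.7, 12.1])] (266, 270)
s wheel ((340.15118408203125, 293.5392150878906), (43.18641662597656, 50.59054946899414), 94.1103515625) ((544.8939819335938, 154.56167602539062), 53.13581848144531) ((544.7688598632812, 154.59475708007812), (104.0428466796875, 105.61194610595703), 178.99855041503906)
[([4, 6, 11, 19, 162], [9.1, 14.6])] (346, 255)
knob t [519.01599898 111.82417367 145.        ] s [520.98520838 113.06744949 145.        ]
```

View pics/crop1.png

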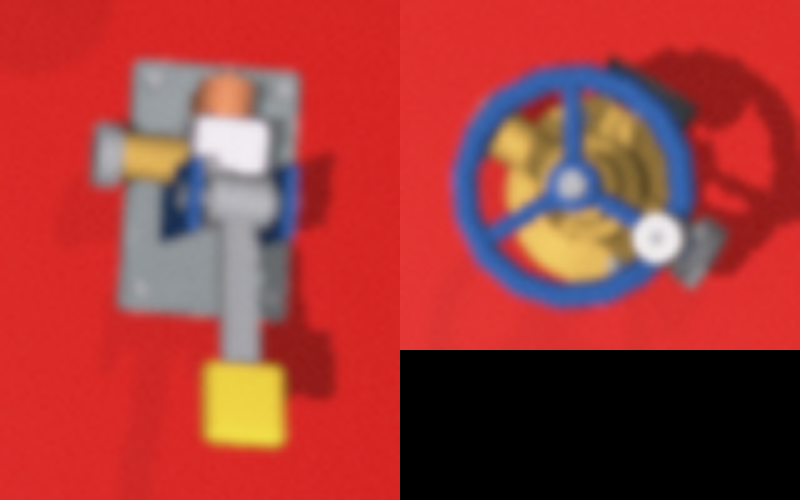

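The views agree: the yellow pad is at top (418,290) and side (379,178), about (494.5, -186.5). The wheel is at about (544.5, 153.5) and the knob at about (519, 112). First I square the tool to the world axes, close the fingers and move towards the pad.

Careful with the scale: shifts go in shares of 750 mm and turns go in shares of 4 rad. That gives: 0.1 rad / 4 = 0.025.

```bash
python3 jog.py '[0, 0, 0, 0, 0, 0.025, 0, 0, 0, 0, 0, 0.025, 0, 0, 0, 0, 0, 0.025, 0, 0, 0, 0, 0, 0.025, 0, 0, 0, 0, 0, 0.001]' 0
python3 - <<'E'
from h import *
o=readout.get_obs();from scipy.spatial.transform import Rotation as R
print(R.from_rotvec(o["orientation"]).as_matrix().round(4),o["ee_pos"],o["qpos"].round(2))
E
```

```text
t: 0.52
ee_pos: [245.5, -574.5, 239.3]
orientation: [-3.141, 0.006, 0.001]
ft_force: [0.9, -0.1, 0.0]
width: 57.9
grasp_force: 0.0
[[ 1.0e+00 -3.8e-03 -3.0e-04]
 [-3.8e-03 -1.0e+00  8.0e-04]
 [-3.0e-04 -8.0e-04 -1.0e+00]] [ 245.47738604 -574.46637836  239.25366436] [-1.19  0.42  1.63 -0.    1.09  0.39]
```

In the tool's units: -31 mm / 750 = -0.0413, 20 mm / 750 = 0.0267.

```bash
python3 jog.py '[0.0267, -0.0413, 0, 0, 0, 0, 0.0267, -0.0413, 0, 0, 0, 0, 0.0267, -0.0413, 0, 0, 0, 0, 0.0267, -0.0413, 0, 0, 0, 0, 0.0267, -0.0413, 0, 0, 0, 0]'
python3 jog.py '[0.0267, -0.0413, 0, 0, 0, 0, 0.0267, -0.0413, 0, 0, 0, 0, 0.0267, -0.0413, 0, 0, 0, 0, 0.0267, -0.0413, 0, 0, 0, 0, 0.0267, -0.0413, 0, 0, 0, 0]'
python3 jog.py '[0.0267, -0.0413, 0.0133, 0, 0, 0, 0.0267, -0.0413, 0.0267, 0, 0, 0, 0.012, -0.0213, 0.0267, 0, 0, 0, 0, 0, 0.0267, 0, 0, 0, 0, 0, 0, 0, 0, 0]'
```

```text
t: 0.93
ee_pos: [346.0, -418.2, 239.5]
orientation: [-3.141, -0.004, 0.0]
ft_force: [0.6, 0.1, 0.5]
width: 24.8
grasp_force: 0.0
t: 1.35
ee_pos: [446.2, -263.1, 239.7]
orientation: [-3.142, -0.005, 0.0]
ft_force: [1.3, -0.8, 0.2]
width: 0.5
grasp_force: 0.0
t: 1.77
ee_pos: [492.8, -184.8, 166.4]
orientation: [-3.139, -0.008, 0.009]
ft_force: [-1.0, -0.3, 0.4]
width: 0.8
grasp_force: 0.0
```

In the tool's units: 12 mm / 750 = 0.016, 10 mm / 750 = 0.0133.

```bash
python3 jog.py '[0, 0, 0.016, 0, 0, 0, 0, 0, 0.0133, 0, 0, 0, 0, 0, 0.0107, 0, 0, 0, 0, 0, 0.0107, 0, 0, 0, 0, 0, 0, 0, 0, 0]'
python3 jog.py '[0, 0, 0.0107, 0, 0, 0, 0, 0, 0.0107, 0, 0, 0, 0, 0, 0.0107, 0, 0, 0, 0, 0, 0.008, 0, 0, 0, 0, 0, 0, 0, 0, 0]'
```

```text
t: 2.18
ee_pos: [494.4, -187.7, 131.6]
orientation: [3.141, -0.0, 0.0]
ft_force: [-0.3, -0.3, 6.7]
width: 0.4
grasp_force: 3.0
t: 2.6
ee_pos: [493.9, -187.1, 100.9]
orientation: [-3.141, 0.001, 0.002]
ft_force: [0.5, -0.4, -0.3]
width: 0.9
grasp_force: 0.0
```

In the tool's units: 8 mm / 750 = 0.0107, 6 mm / 750 = 0.008.

```bash
python3 jog.py '[0, 0, 0.0107, 0, 0, 0, 0, 0, 0.008, 0, 0, 0, 0, 0, 0.0053, 0, 0, 0, 0, 0, 0.004, 0, 0, 0, 0, 0, 0, 0, 0, 0]'
python3 - <<'E'
from h import *
S=optics.get_image("side")
cv2.imwrite("pics/lev.png",cv2.resize(S["img"][130:330,280:440],None,fx=3,fy=3)[...,::-1])
E
```

```text
t: 3.02
ee_pos: [494.5, -187.0, 81.2]
orientation: [-3.141, 0.0, 0.001]
ft_force: [-4.2, 1.9, 11.2]
width: 0.3
grasp_force: 5.2
```

View pics/lev.png

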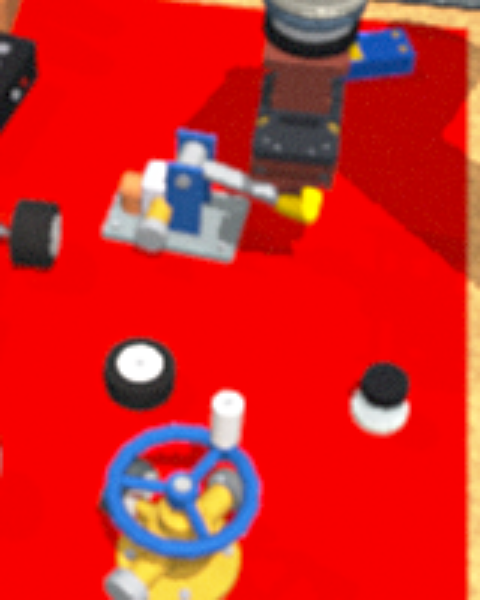

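The lever slopes down away from its pivot (crop around (250,180)) with firm contact force, so it's latched. I press a touch more, then lift and go to the knob.

In the tool's units: -30 mm / 750 = -0.04, -20 mm / 750 = -0.0267.

```bash
python3 jog.py '[0, 0, 0.0027, 0, 0, 0, 0, 0, 0, 0, 0, 0, 0, 0, 0, 0, 0, 0, 0, 0, -0.0267, 0, 0, 0, 0, 0, -0.04, 0, 0, 0]'
python3 jog.py '[0, 0, -0.0533, 0, 0, 0, 0, -0.0267, -0.0267, 0, 0, 0, 0.0053, -0.0467, 0, 0, 0, 0, 0.0053, -0.0533, 0, 0, 0, 0, 0.0053, -0.0533, 0, 0, 0, 0]' 50
python3 jog.py '[0.0053, -0.0533, 0, 0, 0, 0, 0.0053, -0.0533, 0, 0, 0, 0, 0.0053, -0.0533, 0, 0, 0, 0, 0.0013, -0.04, 0, 0, 0, 0, 0, -0.0187, 0, 0, 0, 0]'
python3 jog.py '[0, 0, 0, 0, 0, 0, 0, 0, 0, 0, 0, 0]'
python3 - <<'E'
from h import *
import pickle
ims={n:optics.get_image(n) for n in("side","top","wrist")}
pickle.dump(ims,open("ims2.pkl","wb"))
S=ims["side"]; print(blobs(S,(22,120,100),(34,255,255)))
w=ims["wrist"]
p=proj(w,(519.5,112.3,145));c=proj(w,(544.5,153.5,98));print(p,c)
cv2.imwrite("pics/wr.png",w["img"][...,::-1]); o=readout.get_obs();print(o["ee_pos"])
E
```

```text
t: 3.48
ee_pos: [492.8, -186.3, 127.4]
orientation: [-3.14, 0.0, 0.007]
ft_force: [0.9, -0.5, -0.5]
width: 0.3
grasp_force: 0.0
t: 3.9
ee_pos: [506.8, -51.0, 189.5]
orientation: [3.141, -0.003, 0.003]
ft_force: [0.9, -1.0, 0.0]
width: 30.2
grasp_force: 0.0
t: 4.32
ee_pos: [519.8, 115.6, 188.8]
orientation: [-3.141, -0.004, -0.001]
ft_force: [-0.2, -0.8, -0.7]
width: 50.3
grasp_force: 0.0
t: 4.48
ee_pos: [519.4, 112.6, 188.6]
orientation: [3.141, 0.003, -0.001]
ft_force: [-0.1, 1.1, 0.0]
width: 50.0
grasp_force: 0.0
[([347, 292, 10, 15, 82], [351.1, 297.9]), ([326, 297, 16, 10, 73], [333.5, 301.8]), ([320, 313, 39, 20, 351], [341.7, 323.6])]
[317.03168778 277.29736596] [257.8361239 216.2178786]
[519.471917  111.0430978 188.6982484]
```

View pics/wr.png

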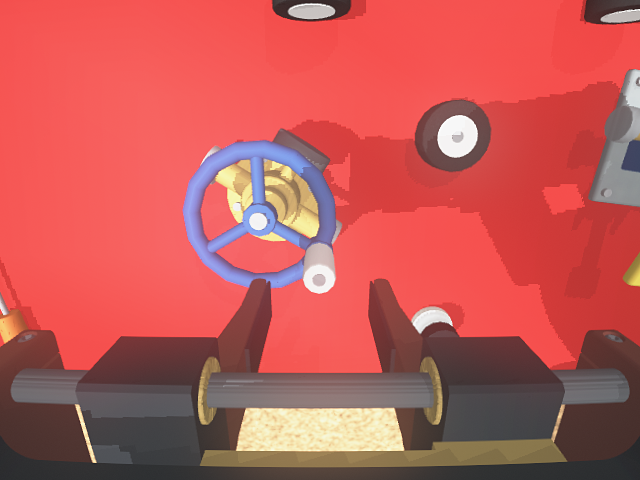

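The wrist view shows the knob top at (319,279), centred between the open fingers and matching the projection. The gauge is at upper right (300,148), so the stop direction is about -35° and the valve is about 0.76 turn open. Descending to grip.

In the tool's units: 20 mm / 750 = 0.0267, 13 mm / 750 = 0.0173.

```bash
python3 jog.py '[0, 0, 0.0267, 0, 0, 0, 0, 0, 0.0267, 0, 0, 0, 0, 0, 0.0173, 0, 0, 0, 0, 0, 0.012, 0, 0, 0, 0, 0, 0, 0, 0, 0]'
python3 jog.py '[0, 0, 0, 0, 0, 0, 0, 0, 0, 0, 0, 0, 0, 0, 0, 0, 0, 0, 0, 0, 0, 0, 0, 0, 0, 0, 0, 0, 0, 0]' 10
python3 jog.py '[0, 0, 0, 0, 0, 0, 0, 0, 0, 0, 0, 0, 0, 0, 0, 0, 0, 0]'
python3 - <<'E'
from h import *
o=readout.get_obs();print(o["ee_pos"],o["ft_force"],o["width"],o["grasp_force"])
# row table: unit circle offsets R=48 by 15deg, tool (dX,-dY) starting at -121, clockwise
a=np.radians(-121-15*np.arange(0,25)); P=48*np.c_[np.cos(a),np.sin(a)]; d=np.diff(P,axis=0)
for i in range(24): print(int(-121-15*i-15),d[i,0].round(1),(-d[i,1]).round(1),end=' | ')
E
```

```text
t: 5.05
ee_pos: [518.5, 110.8, 125.2]
orientation: [3.141, -0.003, -0.005]
ft_force: [-1.0, -0.3, 0.2]
width: 49.9
grasp_force: 0.0
t: 5.47
ee_pos: [520.0, 112.1, 127.5]
orientation: [-3.141, 0.0, -0.002]
ft_force: [0.7, -0.9, 0.2]
width: 19.9
grasp_force: 1.7
t: 5.72
ee_pos: [519.9, 112.0, 127.4]
orientation: [3.142, -0.0, 0.001]
ft_force: [-1.1, -2.1, 6.3]
width: 19.7
grasp_force: 30.0
[519.86097987 111.97554207 127.39447846] [-1.13725101 -2.09550087  6.27636309] 19.656571579288453 30.001081824302673
-136 -9.8 -7.8 | -151 -7.5 -10.1 | -166 -4.6 -11.7 | -181 -1.4 -12.4 | -196 1.9 -12.4 | -211 5.0 -11.5 | -226 7.8 -9.8 | -241 10.1 -7.5 | -256 11.7 -4.6 | -271 12.4 -1.4 | -286 12.4 1.9 | -301 11.5 5.0 | -316 9.8 7.8 | -331 7.5 10.1 | -346 4.6 11.7 | -361 1.4 12.4 | -376 -1.9 12.4 | -391 -5.0 11.5 | -406 -7.8 9.8 | -421 -10.1 7.5 | -436 -11.7 4.6 | -451 -12.4 1.4 | -466 -12.4 -1.9 | -481 -11.5 -5.0 |
```

```bash
cat > a.py <<'E'
from h import *
o=readout.get_obs();d=o["ee_pos"][:2]-[544.5,153.5];a=np.arctan2(d[1],d[0]);f=o["ft_force"]
print('r',np.hypot(*d).round(1),'ang',np.degrees(a).round(1),'Frad',(f[0]*np.cos(a)+f[1]*np.sin(a)).round(1),'Fccw',(-f[0]*np.sin(a)+f[1]*np.cos(a)).round(1),'grip',o["grasp_force"].round(1),o["ee_pos"].round(1),f.round(1),'t',o["t"])
E
python3 jog.py '[-0.0131, -0.0104, 0, 0, 0, 0, -0.01, -0.0135, 0, 0, 0, 0, -0.0061, -0.0156, 0, 0, 0, 0, -0.0019, -0.0165, 0, 0, 0, 0, 0.0025, -0.0165, 0, 0, 0, 0]' >/dev/null; python3 a.py
python3 jog.py '[0.0067, -0.0153, 0, 0, 0, 0, 0.0104, -0.0131, 0, 0, 0, 0, 0.0135, -0.01, 0, 0, 0, 0, 0, 0, 0, 0, 0, 0]' >/dev/null; python3 a.py
```

```text
Traceback (most recent call last):
  File "a.py", line 3, in <module>
    print('r',np.hypot(*d).round(1),'ang',np.degrees(a).round(1),'Frad',(f[0]*np.cos(a)+f[1]*np.sin(a)).round(1),'Fccw',(-f[0]*np.sin(a)+f[1]*np.cos(a)).round(1),'grip',o["grasp_force"].round(1),o["ee_pos"].round(1),f.round(1),'t',o["t"])
                                                                                                                                                                         ^^^^^^^^^^^^^^^^^^^^^^
AttributeError: 'float' object has no attribute 'round'
Traceback (most recent call last):
  File "a.py", line 3, in <module>
    print('r',np.hypot(*d).round(1),'ang',np.degrees(a).round(1),'Frad',(f[0]*np.cos(a)+f[1]*np.sin(a)).round(1),'Fccw',(-f[0]*np.sin(a)+f[1]*np.cos(a)).round(1),'grip',o["grasp_force"].round(1),o["ee_pos"].round(1),f.round(1),'t',o["t"])
                                                                                                                                                                         ^^^^^^^^^^^^^^^^^^^^^^
AttributeError: 'float' object has no attribute 'round'
```

In the tool's units: 12.4 mm / 750 = 0.0165, 11.7 mm / 750 = 0.0156.

```bash
sed -i 's/o\["grasp_force"\].round(1)/round(float(o["grasp_force"]),1)/' a.py; python3 a.py
python3 jog.py '[0.0156, -0.0061, 0, 0, 0, 0, 0.0165, -0.0019, 0, 0, 0, 0, 0.0165, 0.0025, 0, 0, 0, 0, 0.0153, 0.0067, 0, 0, 0, 0, 0, 0, 0, 0, 0, 0]' >/dev/null; python3 a.py
```

```text
r 48.2 ang 116.5 Frad 1.3 Fccw -1.3 grip 30.0 [523.  196.6 127.4] [0.5 1.7 5.9] t 6.4667
r 47.7 ang 57.1 Frad -1.2 Fccw -2.3 grip 30.0 [570.4 193.6 127.4] [ 1.3 -2.2  6.7] t 6.8833
```

In the tool's units: 12.4 mm / 750 = 0.0165, 11.7 mm / 750 = 0.0156.

```bash
python3 jog.py '[0.0131, 0.0104, 0, 0, 0, 0, 0.01, 0.0135, 0, 0, 0, 0, 0.0061, 0.0156, 0, 0, 0, 0, 0.0019, 0.0165, 0, 0, 0, 0, 0, 0, 0, 0, 0, 0]' >/dev/null; python3 a.py
python3 jog.py '[-0.0013, 0.0083, 0, 0, 0, 0, -0.0013, 0.0083, 0, 0, 0, 0, 0, 0, 0, 0, 0, 0]' >/dev/null; python3 a.py
python3 jog.py '[-0.0027, 0.008, 0, 0, 0, 0, 0, 0, 0, 0, 0, 0]' >/dev/null; python3 a.py
python3 - <<'E'
from h import *
w=optics.get_image("wrist"); cv2.imwrite("pics/wr2.png",w["img"][...,::-1])
E
```

```text
r 47.6 ang -3.1 Frad -3.5 Fccw -1.4 grip 30.0 [592.  150.9 127.4] [-3.5 -1.2  7.1] t 7.3
r 47.6 ang -17.3 Frad -1.7 Fccw -2.4 grip 30.0 [589.9 139.4 127.4] [-2.4 -1.8  6.1] t 7.55
r 47.6 ang -24.6 Frad -1.7 Fccw -1.5 grip 30.0 [587.8 133.7 127.4] [-2.2 -0.6  6.4] t 7.7167
```

View pics/wr2.png

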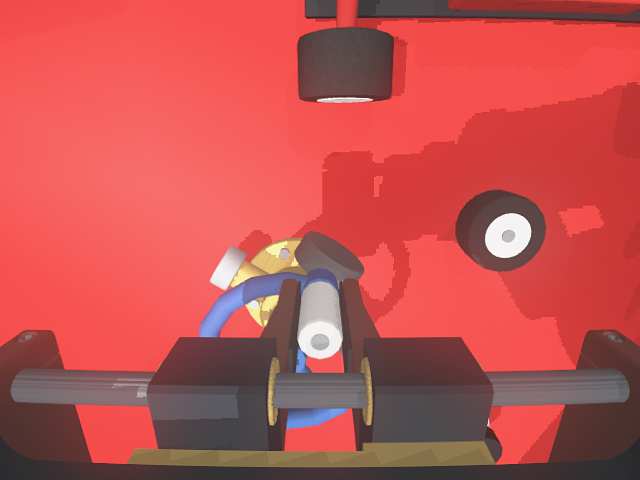

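The knob sits between the pads, with the gauge just ahead of it at (330,255). I creep on to the stop.

In the tool's units: 5.3 mm / 750 = 0.0071, -2.8 mm / 750 = -0.0037.

```bash
python3 jog.py '[-0.0037, 0.0071, 0, 0, 0, 0, 0, 0, 0, 0, 0, 0]' >/dev/null; python3 a.py
python3 jog.py '[-0.0044, 0.0067, 0, 0, 0, 0, 0, 0, 0, 0, 0, 0]' >/dev/null; python3 a.py
python3 jog.py '[-0.0027, 0.0031, 0, 0, 0, 0, 0, 0, 0, 0, 0, 0]' >/dev/null; python3 a.py
```

```text
r 47.7 ang -31.7 Frad -1.5 Fccw -0.8 grip 30.0 [585.1 128.5 127.4] [-1.7  0.1  6.2] t 7.9333
r 47.6 ang -33.7 Frad -6.9 Fccw 18.5 grip 30.0 [584.1 127.1 127.6] [ 4.5 19.2 -1.8] t 8.1
r 47.6 ang -34.1 Frad -7.8 Fccw 30.0 grip 30.0 [583.9 126.8 127.7] [10.4 29.3 -7.9] t 8.2667
```

Stop met at -34° with 30 N, agreeing with the gauge direction. I hold briefly, back out the wind-up, and work out one anticlockwise turn in 15° rows.

```bash
python3 jog.py '[0, 0, 0, 0, 0, 0, 0, 0, 0, 0, 0, 0, 0.0071, -0.0097, 0, 0, 0, 0, 0, 0, 0, 0, 0, 0]' >/dev/null; python3 a.py
python3 - <<'E'
from h import *
a=np.radians(-32+15*np.arange(0,25)); P=47.9*np.c_[np.cos(a),np.sin(a)]; d=np.diff(P,axis=0)
for i in range(24): print(-32+15*i+15,[d[i,0].round(1).item(),(-d[i,1]).round(1).item()])
E
```

```text
r 47.6 ang -29.2 Frad -2.2 Fccw 1.7 grip 30.0 [586.  130.3 127.5] [-1.1  2.5  7.5] t 8.6
-17 [5.2, -11.4]
-2 [2.1, -12.3]
13 [-1.2, -12.4]
28 [-4.4, -11.7]
43 [-7.3, -10.2]
58 [-9.6, -8.0]
73 [-11.4, -5.2]
88 [-12.3, -2.1]
103 [-12.4, 1.2]
118 [-11.7, 4.4]
133 [-10.2, 7.3]
148 [-8.0, 9.6]
163 [-5.2, 11.4]
178 [-2.1, 12.3]
193 [1.2, 12.4]
208 [4.4, 11.7]
223 [7.3, 10.2]
238 [9.6, 8.0]
253 [11.4, 5.2]
268 [12.3, 2.1]
283 [12.4, -1.2]
298 [11.7, -4.4]
313 [10.2, -7.3]
328 [8.0, -9.6]
```

In the tool's units: -12.4 mm / 750 = -0.0165, -12.3 mm / 750 = -0.0164.

```bash
python3 jog.py '[0.0069, -0.0152, 0, 0, 0, 0, 0.0028, -0.0164, 0, 0, 0, 0, -0.0016, -0.0165, 0, 0, 0, 0, -0.0059, -0.0156, 0, 0, 0, 0, -0.0097, -0.0136, 0, 0, 0, 0]' >/dev/null; python3 a.py
python3 jog.py '[-0.0128, -0.0107, 0, 0, 0, 0, -0.0152, -0.0069, 0, 0, 0, 0, -0.0164, -0.0028, 0, 0, 0, 0, -0.0165, 0.0016, 0, 0, 0, 0, -0.0156, 0.0059, 0, 0, 0, 0]' >/dev/null; python3 a.py
python3 jog.py '[-0.0136, 0.0097, 0, 0, 0, 0, -0.0107, 0.0128, 0, 0, 0, 0, -0.0069, 0.0152, 0, 0, 0, 0, -0.0028, 0.0164, 0, 0, 0, 0, 0.0016, 0.0165, 0, 0, 0, 0]' >/dev/null; python3 a.py
python3 jog.py '[0.0059, 0.0156, 0, 0, 0, 0, 0.0097, 0.0136, 0, 0, 0, 0, 0.0128, 0.0107, 0, 0, 0, 0, 0.0152, 0.0069, 0, 0, 0, 0, 0.0164, 0.0028, 0, 0, 0, 0]' >/dev/null; python3 a.py
python3 jog.py '[0.0165, -0.0016, 0, 0, 0, 0, 0.0156, -0.0059, 0, 0, 0, 0, 0.0136, -0.0097, 0, 0, 0, 0, 0.0107, -0.0128, 0, 0, 0, 0, 0, 0, 0, 0, 0, 0]' >/dev/null; python3 a.py
```

```text
r 47.6 ang 42.5 Frad -9.0 Fccw -4.4 grip 30.0 [579.6 185.7 127.4] [-3.6 -9.3 10.7] t 9.0167
r 48.3 ang 115.5 Frad -2.2 Fccw -6.0 grip 30.0 [523.8 197.1 127.6] [6.4 0.6 0.9] t 9.4333
r 48.7 ang -168.3 Frad 0.6 Fccw -5.8 grip 30.0 [496.8 143.6 127.4] [-1.7  5.6  8.7] t 9.85
r 48.3 ang -92.8 Frad -4.8 Fccw -6.1 grip 30.0 [542.1 105.3 127.4] [-5.9  5.1 10.8] t 10.2667
r 47.6 ang -30.0 Frad -4.2 Fccw 1.4 grip 30.0 [585.7 129.7 127.4] [-3.   3.3 10.7] t 10.6833
```

Opening friction shows and the grip holds, so on to the second turn.

In the tool's units: -12.4 mm / 750 = -0.0165, -12.3 mm / 750 = -0.0164.

```bash
python3 jog.py '[0.0069, -0.0152, 0, 0, 0, 0, 0.0028, -0.0164, 0, 0, 0, 0, -0.0016, -0.0165, 0, 0, 0, 0, -0.0059, -0.0156, 0, 0, 0, 0, -0.0097, -0.0136, 0, 0, 0, 0]' >/dev/null; python3 a.py
python3 jog.py '[-0.0128, -0.0107, 0, 0, 0, 0, -0.0152, -0.0069, 0, 0, 0, 0, -0.0164, -0.0028, 0, 0, 0, 0, -0.0165, 0.0016, 0, 0, 0, 0, -0.0156, 0.0059, 0, 0, 0, 0]' >/dev/null; python3 a.py
python3 jog.py '[-0.0136, 0.0097, 0, 0, 0, 0, -0.0107, 0.0128, 0, 0, 0, 0, -0.0069, 0.0152, 0, 0, 0, 0, -0.0028, 0.0164, 0, 0, 0, 0, 0.0016, 0.0165, 0, 0, 0, 0]' >/dev/null; python3 a.py
python3 jog.py '[0.0059, 0.0156, 0, 0, 0, 0, 0.0097, 0.0136, 0, 0, 0, 0, 0.0128, 0.0107, 0, 0, 0, 0, 0.0152, 0.0069, 0, 0, 0, 0, 0.0164, 0.0028, 0, 0, 0, 0]' >/dev/null; python3 a.py
python3 jog.py '[0.0165, -0.0016, 0, 0, 0, 0, 0.0156, -0.0059, 0, 0, 0, 0, 0.0136, -0.0097, 0, 0, 0, 0, 0.0088, -0.0096, 0, 0, 0, 0, 0, 0, 0, 0, 0, 0]' >/dev/null; python3 a.py
python3 - <<'E'
from h import *
w=optics.get_image("wrist"); s=optics.get_image("side")
cv2.imwrite("pics/end.png",np.hstack([cv2.resize(w["img"],(400,300)),cv2.resize(s["img"][130:340,250:450],(315,300))])[...,::-1])
E
python3 a.py
```

```text
r 47.7 ang 42.2 Frad -8.7 Fccw -6.0 grip 30.0 [579.8 185.5 127.4] [ -2.4 -10.3   9.8] t 11.1
r 48.2 ang 115.1 Frad -2.0 Fccw -5.8 grip 30.0 [524.  197.2 127.6] [6.1 0.6 0.1] t 11.5167
r 48.7 ang -168.5 Frad 1.5 Fccw -6.4 grip 30.0 [496.8 143.8 127.4] [-2.7  5.9  8.2] t 11.9333
r 48.3 ang -93.2 Frad -5.1 Fccw -6.8 grip 30.0 [541.8 105.3 127.4] [-6.5  5.4 11.8] t 12.35
r 47.6 ang -33.9 Frad -3.7 Fccw -0.7 grip 30.0 [584.  127.  127.4] [-3.5  1.5 10.2] t 12.7667
r 47.6 ang -34.3 Frad -4.1 Fccw -0.9 grip 30.0 [583.8 126.7 127.4] [-3.9  1.6  8.7] t 12.8667
```

View pics/end.png

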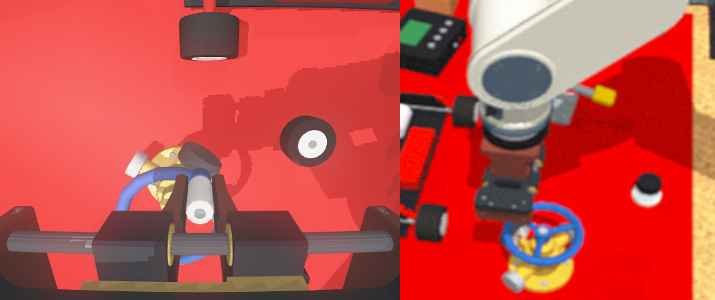

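The knob is still gripped at -34° after two turns. The yellow pad now shows at about (380,196) in the side view, so I check that against its latched projection.

```bash
python3 - <<'E'
from h import *
s=optics.get_image("side");t=optics.get_image("top")
for n,im in(("s",s),("t",t)):
    print(n,blobs(im,(20,100,80),(34,255,255)))
    for th in(0,.3,.65):
        b=.4-th; p=(587-100*np.cos(b)+9*np.sin(b)*-0,-187,75+100*np.sin(b)+9*np.cos(b)); print(th,proj(im,p).round(1),round(p[2]))
E
python3 a.py
```

```text
s [([286, 90, 49, 18, 362], [307.3, 98.1]), ([252, 105, 10, 14, 64], [256.8, 110.4]), ([464, 105, 45, 15, 261], [487.8, 112.1]), ([292, 107, 19, 13, 118], [299.8, 112.5]), ([437, 109, 183, 131, 6908], [526.6, 178.1]), ([555, 114, 13, 9, 48], [560.6, 117.4]), ([576, 115, 23, 14, 116], [584.8, 121.1]), ([238, 119, 13, 24, 67], [244.3, 130.3]), ([564, 140, 13, 10, 62], [569.1, 144.4]), ([231, 144, 9, 14, 44], [234.7, 150.9]), ([222, 159, 11, 18, 57], [227.5, 166.2]), ([207, 178, 17, 30, 109], [215.4, 192.4]), ([372, 190, 15, 14, 146], [379.0, 196.5]), ([579, 206, 18, 17, 106], [588.6, 212.2]), ([187, 214, 20, 35, 144], [197.3, 231.0]), ([164, 256, 23, 42, 181], [176.1, 276.3]), ([437, 257, 194, 128, 6243], [501.0, 323.5]), ([340, 293, 18, 16, 169], [348.4, 301.1]), ([326, 297, 10, 11, 76], [330.5, 301.4]), ([151, 307, 13, 22, 97], [156.9, 316.9]), ([320, 310, 40, 24, 510], [340.2, 322.3]), ([135, 330, 19, 28, 128], [144.9, 342.6]), ([599, 343, 32, 20, 186], [615.0, 352.3]), ([565, 344, 11, 10, 56], [568.7, 349.1]), ([491, 357, 9, 17, 47], [494.2, 364.2]), ([631, 360, 9, 19, 65], [636.2,
[... 1080 characters left out ...]
[544.7, 458.5]), ([83, 457, 10, 13, 49], [87.8, 462.5]), ([554, 462, 12, 17, 92], [559.1, 470.6]), ([498, 465, 11, 15, 60], [503.8, 473.1]), ([570, 464, 10, 16, 72], [573.8, 472.3]), ([517, 467, 24, 13, 110], [529.4, 472.7]), ([390, 469, 45, 6, 127], [409.7, 471.7]), ([445, 468, 12, 12, 40], [450.4, 475.2]), ([487, 473, 10, 7, 41], [491.3, 476.2])]
0 [379.2 176.2] 122
0.3 [381.1 184.9] 94
0.65 [378.7 194.7] 59
t [([396, 238, 10, 7, 45], [399.9, 240.9]), ([405, 286, 15, 16, 208], [412.2, 293.2]), ([507, 286, 22, 24, 332], [517.4, 297.3])]
0 [419.  289.8] 122
0.3 [416.4 293.1] 94
0.65 [413.3 291.6] 59
r 47.6 ang -34.6 Frad -2.8 Fccw -0.7 grip 30.0 [583.7 126.4 127.4] [-2.7  1.   8.2] t 12.9667
```

The measured pad (379,196.5) matches the latched projection (378.7,194.7), with the same 1.5 px bias as at the start. Handing in.

```bash
python3 -c "
from workcell import ctrl, optics, readout
print(ctrl.close_job())"
```

```text
the job is handed in; nothing more can be done
None
```

The job is handed in with no verdict shown: by my measurements the lever is latched, the valve was shut to its stop and backed off two turns (knob back at the stop angle within about 1°), and the gripper still holds the knob at 30 N.

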